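# Load the measuring tray of the X-ray spectrometer

## Task

Load the spectrometer's round measuring tray: seat each of the three white sample cups fully down in the insert bored for its size, and lay the steel-ringed pellet flat in the shallow flat insert with the brass weight standing centrally on top of it. Leave the amber glass monitor disc where it lies; the screw-top pots and the vial are not part of the run.

Things in the scene. Friction and masses are not known exactly. Their poses are not given: they have to be found in the camera images.
- cup_30: the smallest of three white plastic sample cups, a closed upright cylinder standing on the bench: foot collar 30 mm across and 12 mm high, above it a barrel 27 mm across (the place to grip), 36 mm high, with a finely toothed white rim and grey centre on top; 20 to 100 g. Origin: centre of its underside, z up.
- cup_40: the middle of three white plastic sample cups, a closed upright cylinder standing on the bench: foot collar 40 mm across and 12 mm high, above it a barrel 37 mm across (the place to grip), 36 mm high, with a finely toothed white rim and grey centre on top; 20 to 100 g. Origin: centre of its underside, z up.
- cup_50: the largest of three white plastic sample cups, a closed upright cylinder standing on the bench: foot collar 50 mm across and 12 mm high, above it a barrel 47 mm across (the place to grip), 36 mm high, with a finely toothed white rim and grey centre on top; 20 to 100 g. Origin: centre of its underside, z up.
- pellet: pressed pellet: a flat steel-ringed disc 40 mm across and 12 mm thick with a tan pressed face on top, lying flat on the bench; 60 g. Origin: centre of its underside, z up.
- weight: brass weight: body 34 mm across and 20 mm high, then a short neck and a round knob 18 mm across from 24 to 40 mm above the underside (grip the knob or the body); about 0.2 kg. Stands upright. Origin: centre of its underside, z up.
- insert_30: aluminium ring insert fixed in the round tray, the one with the smallest bore, for the 30 mm cup: 78 mm outside, 12 mm high; the bore is a funnel 46 mm across at the top, narrowing to 34 mm at its dark flat floor, 2 mm above the insert's underside. Origin: centre of its underside (12 mm above the bench), z up. A seated cup's underside is 2 mm above this origin.
- insert_40: aluminium ring insert fixed in the round tray, the one with the middle bore, for the 40 mm cup: 78 mm outside, 12 mm high; the bore is a funnel 56 mm across at the top, narrowing to 44 mm at its dark flat floor, 2 mm above the insert's underside. Origin: centre of its underside (12 mm above the bench), z up. A seated cup's underside is 2 mm above this origin.
- insert_50: aluminium ring insert fixed in the round tray, the one with the largest bore, for the 50 mm cup: 78 mm outside, 12 mm high; the bore is a funnel 66 mm across at the top, narrowing to 54 mm at its dark flat floor, 2 mm above the insert's underside. Origin: centre of its underside (12 mm above the bench), z up. A seated cup's underside is 2 mm above this origin.
- insert_flat: aluminium insert fixed in the tray, the empty one without a bore: 78 mm outside, 12 mm high, with a shallow round recess 52 mm across and 3 mm deep (bright floor 9 mm above its underside, a 16 mm black dot in its centre). Origin: centre of its underside (12 mm above the bench), z up. The tray: a fixed black disc, 284 mm across, 12 mm thick, six places 95 mm apart round a 60 mm high knob.
- monitor: drift monitor: an amber glass disc 40 mm across, 10 mm thick, already in its own insert of the tray. Origin: centre of its underside. Not to be moved. (The sixth place holds a black blank, 36 mm above the bench. Bystanders among the cups: two white screw-top pots, 56 mm across, 62 mm high, and a vial, 28 by 58 mm. Neighbours are at least 80 mm apart, centre to centre.)
Things that resemble listed ones, but are neither listed nor needed, are in the scene too. Leave any green or red look-alike of the cup_30 alone.

How it is judged:
At the end, for the whole second after the job is handed in: Each cup is upright and fully down in the insert of its size (within 8 mm; underside under 4 mm above the insert's underside); the pellet lies flat in the flat insert (within 10 mm); the weight stands on the pellet (within 10 mm of its centre); all released and at rest (horizontal distance between cup_30 and insert_30 below 0.008 m and z of cup_30 in the frame of insert_30 between 0 and 0.004 m and angle between each of cup_30, cup_40, cup_50's own z axis and vertical below 0.08 rad and linear speed of each of cup_30, cup_40, cup_50, pellet, weight below 0.02 m/s and horizontal distance between cup_40 and insert_40 below 0.008 m and z of cup_40 in the frame of insert_40 between 0 and 0.004 m and horizontal distance between cup_50 and insert_50 below 0.008 m and z of cup_50 in the frame of insert_50 between 0 and 0.004 m and horizontal distance between pellet and insert_flat below 0.01 m and z of pellet in the frame of insert_flat between 0.007 and 0.0105 m and angle between each of pellet, weight's own z axis and vertical below 0.06 rad and horizontal distance between weight and pellet below 0.01 m and z of weight in the frame of pellet between 0.01 and 0.014 m); the robot touches nothing.
It fails at once if the glass monitor disc was moved by more than 10 mm (distance of monitor from where it was at the start of the episode above 0.01 m).
It also fails if it takes over 122 s, if anything falls off the work surface, if the arm or the gripper's body presses on something with over 40 N, if the wrist force passes 120 N, or if a joint passes its speed limit or range.

## Robot

A 7-joint arm with a two-finger parallel gripper is mounted at the origin on the work surface. World frame = base frame: x ahead of the robot, y to its left, z up, the work surface at z = 0. Lengths are in m, angles in rad, forces in N, time in s.
With the tool pointing down it reaches from about 0.425 to 0.875 m from the base axis. Payload 9.9 kg.
Tool frame: the origin (TCP) lies where the fingers leave the gripper's body, on its centre line; the fingertips stand 73 mm ahead of it and the grasp point (between the pads) lies 54 mm ahead of it (manip.tip_reach is the distance from the TCP to the fingertips, in m); z points along the fingers, y is the line along which they close (so a half turn about z gives the same grasp; the last joint's range is limited). The gripper opens to 85 mm and grips with 20 to 120 N. Pads are 22 mm wide; open, the fingers measure 114 mm over their backs; the gripper's body (76 mm by 85 mm) begins 54 mm behind the grasp point. The pads swing forward as they close: fully open they stand 13 mm farther back than shut.
Start: joints at [-1.365, 0.576, 0.025, 1.437, -0.015, 1.129, -0.057], TCP at [0.193, 0.647, 0.304] pointing down, gripper open.
Joint ranges: [-2.76, 2.76], [-0.34, 2.15], [-1.52, 1.57], [0.19, 2.46], [-1.09, 4.23], [0.17, 1.99], [-2.82, 2.82]. Speed limits (rad/s): [2.22, 2.22, 3.01, 3.01, 3.14, 3.14, 3.14].

## Interface

Orientations are given as a unit quaternion [w, x, y, z].
In Python, from station import manip gives the robot as it stands.
- The arm moves only by the shell command python3 -m crank 'ROWS' [OPENING] [FORCE]. ROWS is a JSON list of rows, 1 to 5 of them, each of 6 numbers: dx, dy, dz in m, then a rotation vector rx, ry, rz in rad; each row is the pose to reach, as a shift and turn from the pose commanded when the command began, along the tool's axes at that moment; what a row does not reach only later rows make up. A row lasts 1/10 s, in which the tool goes at most 0.05 m and 0.15 rad, less where a joint would pass 70% of its speed; a pose out of reach is approached as far as the arm can. OPENING is the opening from 0.0 (shut) to 1.0 (fully open), set as the command begins (- or left out keeps the last). The fingers move at their own pace and stop on an object; FORCE is the grip in N (left out, the last holds). Time passes only in rows, so rows that do not move let the fingers close. It prints the time, the measured TCP pose, the force, the opening and the grip force at its end.
- manip.get_state(): the state, without advancing time (a new reading comes with each control period).
- manip.grab_frame(name): name is "scene" or "side" or "wrist"; returns a dict with "color" (420x560x3 uint8, red, green, blue), "range_z" (420x560 float32, m along the optical axis (not along the pixel's ray), 0 where there is no reading), "mtx" (3x3 intrinsics, pixels), "world_to_cam" (4x4, takes a point from world to camera coordinates). Camera axes: x right, y up, looking along -z (the intrinsics and any distortion apply to the point x, -y, -z); pixel columns grow to the right and rows downward; lengths in m; the calibration is good to about 2 mm. A picture is of the moment at which its call begins.
- manip.finish_job(): hands the job in; it is judged then, once.
The state is a dict: "time_s": time; "joint_positions": joint angles; "joint_vel": joint speeds; "joint_torque": joint torques, N m; "tool_pos": TCP position; "eef_rot": TCP orientation; "force": force on the tool from outside, world axes, zero at the start; "torque": the same for the moment, N m; "gripper_width": opening from 0.0 (shut) to 1.0 (fully open); "gripper_force": force on a finger pad.
Only numpy, scipy, OpenCV 4.12 (cv2) and the standard library are available. Lean on these libraries where they do the work, as an engineer would, in place of code of your own. Each camera call takes 0.05 s, during which the arm holds its last target. There are 200 camera calls.

## Working session

There is one attempt and no reset: what is moved stays moved. The work goes in short steps, Python scripts to look and compute and a shell command to move; the robot and the scene stay as the last step left them, time stands still between calls to the robot, and variables do not carry over. Pictures are saved under pics/ and viewed, at most 14 in all, crops included, and the job is handed in when it is done.

```bash
ls; mkdir -p pics; cat > h.py <<'E'
import numpy as np, cv2
from station import manip
def grab(n, save=None):
    f=manip.grab_frame(n)
    if save: cv2.imwrite('pics/'+save, f['color'][:,:,::-1])
    return f
def ray(f,u,v):
    K=f['mtx'];T=np.array(f['world_to_cam']);R=T[:3,:3];t=T[:3,3]
    d=np.linalg.inv(K)@np.array([u,v,1.]);d=np.array([d[0],-d[1],-d[2]])
    return -R.T@t, R.T@d
def onz(f,u,v,z):
    o,d=ray(f,u,v);return o+d*(z-o[2])/d[2]
def cloud(f):
    h,w=f['range_z'].shape;u,v=np.meshgrid(np.arange(w),np.arange(h))
    K=f['mtx'];T=np.array(f['world_to_cam']);z=f['range_z']
    p=np.stack([(u-K[0,2])/K[0,0]*z,-(v-K[1,2])/K[1,1]*z,-z],-1)
    return (p-T[:3,3])@T[:3,:3]
E
python3 - <<'E'
from h import *
s=manip.get_state();print({k:np.round(v,3) for k,v in s.items()})
for n in('scene','side','wrist'):
    f=grab(n,n+'0.png');print(n,f['mtx'].round(1).tolist(),np.round(ray(f,280,210),3).tolist(),f.keys())
E
```

```text
pics
{'time_s': np.float64(0.0), 'joint_positions': array([-1.365,  0.577,  0.025,  1.438, -0.015,  1.129, -0.057]), 'joint_vel': array([ 0.001,  0.   , -0.001, -0.   , -0.   , -0.   , -0.   ]), 'joint_torque': array([-0.0000e+00, -7.6579e+01,  2.2500e+00, -2.8595e+01,  1.5000e-02,
        1.3000e-02,  0.0000e+00]), 'tool_pos': array([0.193, 0.647, 0.303]), 'eef_rot': array([-0.   ,  0.144,  0.99 , -0.001]), 'force': array([ 0.304, -0.532,  0.065]), 'torque': array([-0.013, -0.004, -0.004]), 'gripper_force': np.float64(0.0), 'gripper_width': np.float64(0.997)}
scene [[413.6, 0.0, 281.9], [0.0, 413.6, 211.8], [0.0, 0.0, 1.0]] [[1.256, -0.0, 0.519], [-0.851, 0.002, -0.526]] dict_keys(['color', 'range_z', 'mtx', 'world_to_cam'])
side [[482.3, 0.0, 287.0], [0.0, 482.3, 209.2], [0.0, 0.0, 1.0]] [[0.156, -0.657, 0.864], [0.336, 0.604, -0.723]] dict_keys(['color', 'range_z', 'mtx', 'world_to_cam'])
wrist [[321.1, 0.0, 278.3], [0.0, 321.1, 211.8], [0.0, 0.0, 1.0]] [[0.116, 0.669, 0.374], [0.296, -0.083, -0.952]] dict_keys(['color', 'range_z', 'mtx', 'world_to_cam'])
```

View pics/scene0.png

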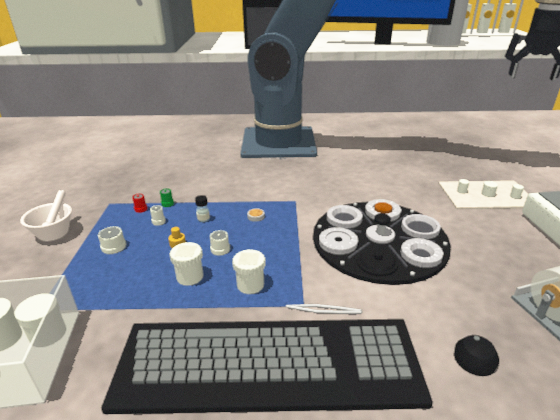

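View pics/side0.png

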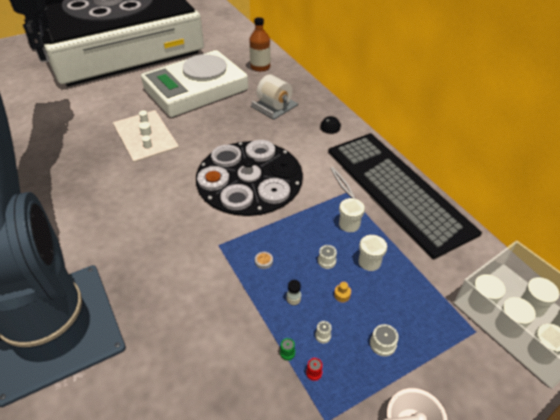

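View pics/wrist0.png

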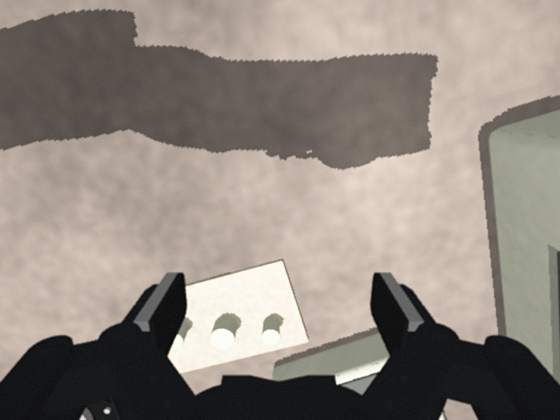

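Scene picture: cup_30 is at about (157,215), cup_40 at (220,243), cup_50 at (112,240), the weight at (176,238) and the pellet at (256,214). The tray is centred at (380,235), with the flat insert at (338,240), the monitor at (383,210), and three bores at (345,216), (421,227) and (421,252).

In the side picture the same items are cup_30 (323,331), cup_40 (327,256), cup_50 (384,340), weight (342,292) and pellet (263,260).

Things that could be mistaken for the targets (scene pixels):
- **cup_30:** the red one (139,203), the green one (166,198), and the miniature ones on the white card (463–517,188).
- **cup_40 and cup_50:** the pots (188,264) and (249,271), and the cups in the box at left.
- **cup_30 or cup_40:** the vial (202,208).
- **pellet:** the monitor (383,210).

I'll use the three white, collared, grey-topped cups on the blue mat.

```bash
cat > m1.py <<'E'
from h import *
fs=grab('scene');fd=grab('side')
ps=cloud(fs);pd=cloud(fd)
def show(name,f,p,c,r=14):
    pass
# connected clusters above bench on the mat / tray, from each view's depth
for n,f,p in(('scene',fs,ps),('side',fd,pd)):
    ok=(f['range_z']>0)&(p[...,0]>0.35)&(p[...,0]<1.0)&(abs(p[...,1])<0.5)
    bench=np.median(p[...,2][ok&(abs(p[...,2])<0.02)]);print(n,'bench',bench.round(4))
    m=(ok&(p[...,2]>0.006)&(p[...,2]<0.3)).astype(np.uint8)
    k,l,st,c=cv2.connectedComponentsWithStats(m,connectivity=4)
    for i in range(1,k):
        if st[i,4]<60: continue
        q=p[l==i];zt=np.percentile(q[:,2],98)
        top=q[q[:,2]>zt-0.004]
        (cx,cy),rr=cv2.minEnclosingCircle(top[:,:2].astype(np.float32))
        col=f['color'][l==i].mean(0).astype(int)
        print(n,'px',c[i].round(),st[i,4],'ztop %.3f'%zt,'top c %.3f %.3f r %.3f'%(cx,cy,rr),col)
E
python3 m1.py
python3 - <<'E'
from h import *
f=grab('scene');g=grab('side')
a=cv2.resize(f['color'][185:285,90:300],None,fx=2.6,fy=2.6,interpolation=2)
a2=cv2.resize(f['color'][195:280,305:455],None,fx=3.6,fy=3.6,interpolation=2)
b=cv2.resize(g['color'][135:215,190:310],None,fx=3,fy=3,interpolation=2)
W=800;im=np.zeros((600,W,3),np.uint8)
im[:a.shape[0],:a.shape[1]]=a
im[270:270+a2.shape[0],:min(540,a2.shape[1])]=a2[:330]
h=min(240,b.shape[0]);b=cv2.resize(b,(258,172));im[300:472,541:799]=b
cv2.imwrite('pics/crop1.png',im[:,:,::-1])
E
```

```text
scene bench 0.0014
scene px [466. 197.] 525 ztop 0.036 top c 0.356 0.458 r 0.010 [236 232 215]
scene px [166. 196.] 184 ztop 0.039 top c 0.381 -0.275 r 0.016 [ 51 124  67]
scene px [ 56. 218.] 882 ztop 0.073 top c 0.445 -0.488 r 0.011 [203 193 182]
scene px [139. 202.] 199 ztop 0.039 top c 0.405 -0.335 r 0.014 [162  47  44]
scene px [201. 207.] 294 ztop 0.060 top c 0.453 -0.177 r 0.014 [108 113 108]
scene px [381. 241.] 8795 ztop 0.041 top c 0.588 0.200 r 0.057 [116 113 110]
scene px [157. 214.] 222 ztop 0.039 top c 0.462 -0.278 r 0.015 [176 179 163]
scene px [255. 213.] 164 ztop 0.015 top c 0.446 -0.058 r 0.022 [200 174 137]
scene px [111. 239.] 547 ztop 0.039 top c 0.553 -0.348 r 0.025 [173 175 161]
scene px [185. 257.] 1330 ztop 0.064 top c 0.654 -0.172 r 0.030 [200 194 164]
scene px [219. 241.] 392 ztop 0.039 top c 0.569 -0.125 r 0.020 [178 180 165]
scene px [249. 269.] 1140 ztop 0.064 top c 0.678 -0.057 r 0.030 [205 206 189]
scene px [543. 296.] 1775 ztop 0.089 top c 0.755 0.441 r 0.014 [156 152 137]
scene px [ 33. 333.] 7389 ztop 0.086 top c 0.830 -0.386 r 0.099 [198 196 182]
s
[... 973 characters left out ...]
.114 [176 168 148]
side px [327. 256.] 327 ztop 0.039 top c 0.569 -0.128 r 0.020 [154 150 135]
side px [263. 259.] 217 ztop 0.015 top c 0.445 -0.058 r 0.020 [185 149 109]
side px [293. 292.] 295 ztop 0.060 top c 0.452 -0.178 r 0.013 [77 78 74]
side px [342. 292.] 235 ztop 0.041 top c 0.548 -0.219 r 0.009 [173 129  50]
side px [323. 332.] 260 ztop 0.039 top c 0.461 -0.280 r 0.014 [157 153 137]
side px [383. 340.] 641 ztop 0.039 top c 0.554 -0.351 r 0.023 [150 146 131]
side px [287. 349.] 269 ztop 0.039 top c 0.381 -0.277 r 0.013 [ 57 106  63]
side px [314. 369.] 288 ztop 0.039 top c 0.405 -0.335 r 0.014 [139  52  51]
side px [409. 404.] 1182 ztop 0.058 top c 0.461 -0.489 r 0.019 [221 203 187]
```

View pics/crop1.png

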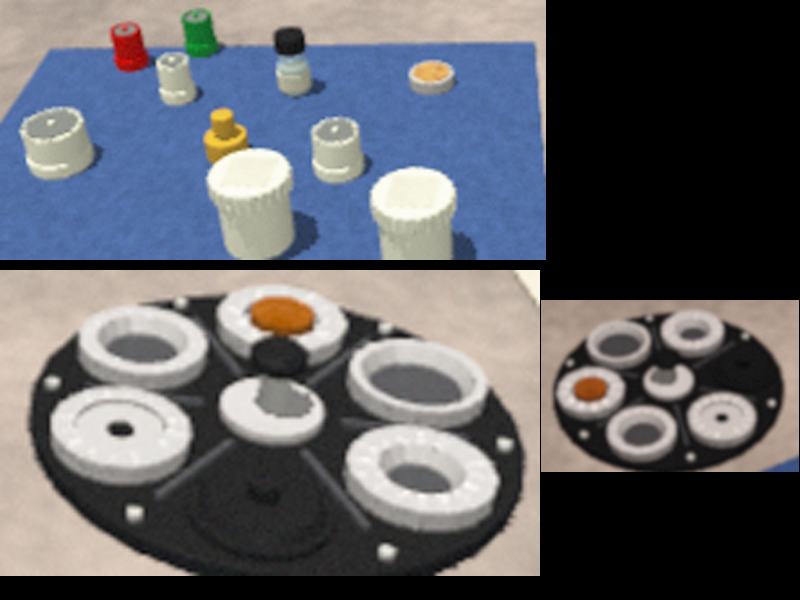

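The close crop confirms the choice. The white cups on the mat have collars and grey tops. In the tray, the bores are at scene (345,216), (421,227) and (421,252), the last one the smallest. The flat insert with the black dot is at (338,240). Next I'll measure the insert centres and bores from both views.

```bash
cat > m2.py <<'E'
from h import *
seeds={'A':(345,216),'B':(421,227),'C':(421,252),'F':(338,240),'M':(383,210)}
fs=grab('scene');fd=grab('side');P={'scene':cloud(fs),'side':cloud(fd)};F={'scene':fs,'side':fd}
S={k:onz(fs,*v,0.02)[:2] for k,v in seeds.items()}
for n in F:
    p=P[n];br=F[n]['color'].min(2)
    mat=(abs(p[...,0]-.5)<.03)&(abs(p[...,1]+.23)<.03);print(n,'mat z',np.median(p[...,2][mat]).round(4))
    for k,s in S.items():
        c=s.copy()
        for it in range(3):
            r=np.hypot(p[...,0]-c[0],p[...,1]-c[1])
            m=(r<.046)&(br>110)&(abs(p[...,2]-.025)<.004)
            q=cv2.findNonZero(m.astype(np.uint8))[:,0]
            w=np.array([onz(F[n],u,v,np.median(p[...,2][m]))[:2] for u,v in q],np.float32)
            c,R=cv2.minEnclosingCircle(w);c=np.array(c)
        r=np.hypot(p[...,0]-c[0],p[...,1]-c[1])
        zt=np.median(p[...,2][m]);a=np.arctan2(p[...,1]-c[1],p[...,0]-c[0])
        fl=np.median(p[...,2][r<.006]);
        # inner edge of flat top ring, median radius of min-r per angle bin
        ins=[np.min(r[m&(abs(a-t)<.15)],initial=9) for t in np.linspace(-3,3,20)]
        print(n,k,c.round(4),'R %.4f top %.4f centre z %.4f inner r %.4f'%(R,zt,fl,np.median(ins)))
E
python3 m2.py
```

```text
scene mat z 0.0014
scene A [0.4772 0.1437] R 0.0419 top 0.0245 centre z 0.0149 inner r 0.0271
scene B [0.521 0.302] R 0.0426 top 0.0241 centre z 0.0152 inner r 0.0315
scene C [0.612  0.2757] R 0.0417 top 0.0246 centre z 0.0143 inner r 0.0215
scene F [0.5672 0.1169] R 0.0421 top 0.0240 centre z 0.0227 inner r 0.0083
scene M [0.4527 0.2345] R 0.0420 top 0.0248 centre z 0.0288 inner r 0.0220
side mat z 0.0001
side A [0.4745 0.1415] R 0.0411 top 0.0233 centre z 0.0123 inner r 0.0270
side B [0.5182 0.2999] R 0.0416 top 0.0232 centre z 0.0135 inner r 0.0319
side C [0.6117 0.2748] R 0.0407 top 0.0231 centre z 0.0141 inner r 0.0225
side F [0.5674 0.1157] R 0.0417 top 0.0228 centre z 0.0207 inner r 0.0132
side M [0.4526 0.234 ] R 0.0406 top 0.0232 centre z 0.0260 inner r 0.0234
```

Measured inserts:

| Place | Insert | Centre (m) |
|---|---|---|
| A | insert_40 | (.476, .1425) |
| B | insert_50 | (.5195, .301) |
| C | insert_30 | (.612, .275) |
| F | insert_flat | (.567, .116) |

Opposite pairs agree on a tray centre of (.544, .209) and a 95 mm radius. I'll start moving, passing over the tray and squaring the tool so that its x = −X, y = +Y and z = −Z.

```bash
python3 -m crank '[[-0.04,-0.03,0,0,0,0],[-0.08,-0.06,0,0,0,0],[-0.12,-0.09,0,0,0,0],[-0.16,-0.12,0,0,0,0],[-0.2,-0.15,0,0,0,0]]'
python3 -m crank '[[-0.04,-0.03,0,0,0,-0.06],[-0.08,-0.06,0,0,0,-0.12],[-0.12,-0.09,0,0,0,-0.18],[-0.16,-0.12,0,0,0,-0.24],[-0.2,-0.15,0,0,0,-0.289]]'
python3 -c "
from h import *
f=grab('wrist','w1.png');s=manip.get_state();print(s['tool_pos'].round(4),s['eef_rot'].round(4),manip.tip_reach)"
```

```text
time_s: 0.95
tool_pos: [0.3426, 0.4443, 0.3041]
eef_rot: [0.0, 0.144, 0.99, 0.0]
force: [-0.1, -0.1, 0.2]
gripper_width: 1.002
gripper_force: 0.0
time_s: 1.45
tool_pos: [0.4914, 0.2433, 0.3042]
eef_rot: [0.0, -0.001, 1.0, 0.0]
force: [0.6, -0.2, 0.0]
gripper_width: 1.003
gripper_force: 0.0
[0.4969 0.2341 0.3043] [ 0.002   0.003   1.     -0.0023] 0.0726
```

View pics/w1.png

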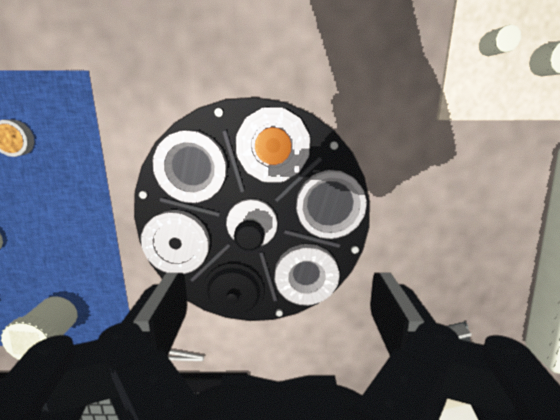

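The wrist view shows the whole tray: A (189,166), B (331,203), C (307,274), F (175,243), monitor (273,146). I'll move on over the mat with the same view and measure from both.

```bash
cat > m3.py <<'E'
from h import *
import sys
def rings(f,save=None):
    p=cloud(f)
    for k,c in {'A40':(.476,.1425),'B50':(.5195,.301),'C30':(.612,.275),'F':(.567,.116)}.items():
        r=np.hypot(p[...,0]-c[0],p[...,1]-c[1])
        m=(r<.045)&(p[...,2]>.0185)
        q=cv2.convexHull(cv2.findNonZero(m.astype(np.uint8)))
        e=cv2.fitEllipse(q);print(k,onz(f,*e[0],.024).round(4),np.median(p[...,2][m&(r>.034)]).round(4), 'px',np.round(e[0]),'R',(np.sqrt(e[1][0]*e[1][1])/2/f['mtx'][0,0]*np.median(f['range_z'][m])).round(4))
def items(f):
    p=cloud(f)
    for k,(x,y,h) in {'cup30':(.4615,-.279,.036),'cup40':(.569,-.1265,.036),'cup50':(.5535,-.3495,.036),'pellet':(.4455,-.058,.012),'weight':(.548,-.219,.040)}.items():
        r=np.hypot(p[...,0]-x,p[...,1]-y);m=(r<.04)&(p[...,2]>h-.006)
        if m.sum()<20: print(k,'unseen');continue
        z=np.median(p[...,2][m]);q=cv2.convexHull(cv2.findNonZero(m.astype(np.uint8)))
        e=cv2.fitEllipse(q);print(k,onz(f,*e[0],z).round(4),'px',np.round(e[0]),'R',(np.sqrt(e[1][0]*e[1][1])/2/f['mtx'][0,0]*np.median(f['range_z'][m])).round(4))
E
python3 -c "
from m3 import *
rings(grab('wrist'))"
python3 -m crank '[[0,-0.05,0,0,0,0],[0,-0.1,0,0,0,0],[0,-0.15,0,0,0,0],[0,-0.2,0,0,0,0],[0,-0.25,0,0,0,0]]'
python3 -m crank '[[0,-0.05,0,0,0,0],[0,-0.1,0,0,0,0],[0,-0.15,0,0,0,0],[0,-0.19,0,0,0,0],[0,-0.19,0,0,0,0]]'
python3 -c "
from m3 import *
items(grab('wrist','w2.png'));s=manip.get_state();print(s['tool_pos'].round(4),s['eef_rot'].round(4),s['joint_positions'].round(2))"
```

```text
A40 [0.6254 0.0286 0.024 ] 0.2965 px [115. 282.] R 0.0328
B50 [0.6872 0.4364 0.024 ] 0.2932 px [436. 323.] R 0.0356
C30 [0.6093 0.2771 0.024 ] 0.0245 px [315. 270.] R 0.0383
F [0.5654 0.1203 0.024 ] 0.0244 px [184. 238.] R 0.0383
time_s: 2.05
tool_pos: [0.49, -0.0066, 0.3042]
eef_rot: [0.0, 0.0, 1.0, 0.0]
force: [1.7, 0.1, -0.4]
gripper_width: 1.0
gripper_force: 0.0
time_s: 2.55
tool_pos: [0.489, -0.2011, 0.3041]
eef_rot: [0.0, 0.005, 1.0, -0.002]
force: [-0.4, 1.1, 0.2]
gripper_width: 0.998
gripper_force: 0.0
cup30 [ 0.4589 -0.248   0.2991] px [108. 300.] R 0.0305
cup40 [ 0.5676 -0.1248  0.0371] px [346. 250.] R 0.0182
cup50 [ 0.5521 -0.348   0.0369] px [151. 239.] R 0.0233
pellet [ 0.445  -0.0565  0.013 ] px [410. 139.] R 0.0204
weight [ 0.5463 -0.216   0.0402] px [267. 235.] R 0.0088
[ 0.4896 -0.1977  0.3039] [ 0.0e+00  3.2e-03  1.0e+00 -5.0e-04] [ 0.19  0.36  0.15  1.83 -0.06  0.96  1.93]
```

View pics/w2.png

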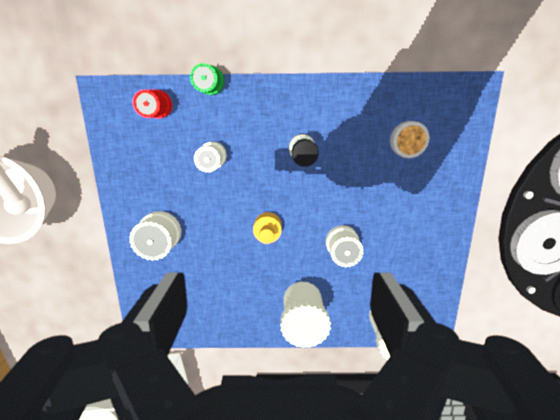

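The wrist view of the mat shows cup_50 (151,239), cup_30 (208,157), weight (267,230), cup_40 (346,250) and pellet (410,139). It agrees with the fixed cameras to 1–2 mm. I'll take cup_50 first.

```bash
sed -i 's/(p\[...,2\]>.0185)/(p[...,2]>.0185)\&(p[...,2]<.04)/; s/(p\[...,2\]>h-.006)/(p[...,2]>h-.006)\&(p[...,2]<h+.02)/' m3.py
python3 -m crank '[[-0.013,-0.03,0.035,0,0,0],[-0.026,-0.06,0.07,0,0,0],[-0.039,-0.09,0.105,0,0,0],[-0.052,-0.12,0.14,0,0,0],[-0.063,-0.151,0.165,0,0,0]]' 1.0 30
python3 -m crank '[[0,0,0,0,0,0],[0,0,0,0,0,0]]'
python3 -c "
from m3 import *
items(grab('wrist'));s=manip.get_state();print(s['tool_pos'].round(4),s['eef_rot'].round(4))"
```

```text
time_s: 3.1
tool_pos: [0.5541, -0.3443, 0.1364]
eef_rot: [-0.001, -0.001, 1.0, 0.001]
force: [0.0, 1.1, 0.2]
gripper_width: 1.0
gripper_force: 0.0
time_s: 3.3
tool_pos: [0.5533, -0.3446, 0.1378]
eef_rot: [-0.001, 0.0, 1.0, 0.001]
force: [0.5, 0.7, 0.7]
gripper_width: 0.999
gripper_force: 0.0
cup30 [ 0.461  -0.2784  0.0372] px [413.  80.] R 0.0144
cup40 unseen
cup50 [ 0.552  -0.3495  0.0371] px [271. 248.] R 0.0228
pellet unseen
weight [ 0.5464 -0.2191  0.0402] px [499. 241.] R 0.0096
[ 0.5537 -0.3441  0.1389] [ 0.e+00 -3.e-04  1.e+00  6.e-04]
```

```bash
python3 -m crank '[[0.001,-0.005,0.02,0,0,0],[0.001,-0.005,0.04,0,0,0],[0.001,-0.005,0.0515,0,0,0],[0.001,-0.005,0.0515,0,0,0],[0.001,-0.005,0.0515,0,0,0]]'
python3 -m crank '[[0,0,0,0,0,0],[0,0,0,0,0,0],[0,0,0,0,0,0],[0,0,0,0,0,0],[0,0,0,0,0,0]]' 0.0 30
python3 -m crank '[[0,0,-0.02,0,0,0],[0,0,-0.05,0,0,0],[0,0,-0.05,0,0,0]]'
python3 -c "
from h import *
f=grab('wrist','w3.png')"
```

```text
time_s: 3.85
tool_pos: [0.5526, -0.3503, 0.0884]
eef_rot: [0.0, -0.0, 1.0, -0.0]
force: [0.4, -0.4, 0.5]
gripper_width: 0.999
gripper_force: 0.0
time_s: 4.35
tool_pos: [0.5523, -0.3511, 0.0883]
eef_rot: [0.0, 0.0, 1.0, -0.0]
force: [-1.4, 0.8, 6.5]
gripper_width: 0.536
gripper_force: 30.1
time_s: 4.65
tool_pos: [0.5535, -0.3523, 0.1413]
eef_rot: [0.003, 0.001, 1.0, -0.002]
force: [-0.3, 0.4, -0.5]
gripper_width: 0.537
gripper_force: 31.1
```

View pics/w3.png

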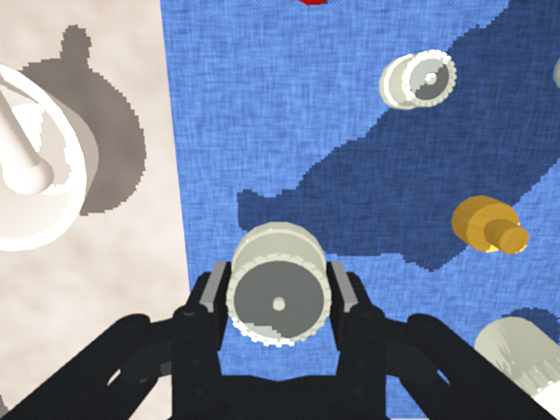

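Cup_50 is held upright between the pads at (279,285). I'll carry it over to insert B and measure the tray from there.

```bash
cat >> m3.py <<'E'
def held(f,hc):  # cup top relative to TCP; hc = TCP height above cup underside
    s=manip.get_state();t=s['tool_pos'];p=cloud(f)
    r=np.hypot(p[...,0]-t[0],p[...,1]-t[1]);c=f['color'].astype(int)
    m=(r<.03)&(abs(p[...,2]-(t[2]-hc+.036))<.007)&(c.min(2)>70)
    m=cv2.morphologyEx(m.astype(np.uint8),cv2.MORPH_OPEN,np.ones((3,3)))
    z=np.median(p[...,2][m>0]);e=cv2.fitEllipse(cv2.convexHull(cv2.findNonZero(m)))
    print('tool',t.round(4),'held top - TCP',(onz(f,*e[0],z)-t).round(4),'R',(np.sqrt(e[1][0]*e[1][1])/2/f['mtx'][0,0]*np.median(f['range_z'][m>0])).round(4))
E
python3 -m crank '[[0,0.04,-0.025,0,0,0],[0.005,0.09,-0.05,0,0,0],[0.01,0.14,-0.06,0,0,0],[0.014,0.19,-0.06,0,0,0],[0.018,0.24,-0.06,0,0,0]]'
python3 -m crank '[[0.004,0.05,0,0,0,0],[0.008,0.1,0,0,0,0],[0.01,0.15,0,0,0,0],[0.01,0.2,0,0,0,0],[0.01,0.25,0,0,0,0]]'
python3 -m crank '[[0,0.05,0,0,0,0],[0.004,0.1,0,0,0,0],[0.006,0.14,0,0,0,0],[0.006,0.16,0,0,0,0],[0.006,0.16,0,0,0,0]]'
python3 -m crank '[[0,0,0,0,0,0],[0,0,0,0,0,0]]'
python3 -c "
from m3 import *
f=grab('wrist','w4.png');rings(f);held(f,.087);rings(grab('side'))"
```

```text
time_s: 5.2
tool_pos: [0.5342, -0.1165, 0.1974]
eef_rot: [0.0, 0.001, 1.0, 0.0]
force: [1.1, -0.8, -0.6]
gripper_width: 0.538
gripper_force: 31.2
time_s: 5.7
tool_pos: [0.5243, 0.1333, 0.1969]
eef_rot: [-0.0, 0.0, 1.0, -0.0]
force: [1.2, -0.2, -0.7]
gripper_width: 0.538
gripper_force: 31.2
time_s: 6.2
tool_pos: [0.518, 0.295, 0.1964]
eef_rot: [-0.001, -0.002, 1.0, 0.0]
force: [0.2, -0.3, -0.9]
gripper_width: 0.539
gripper_force: 31.2
time_s: 6.4
tool_pos: [0.5195, 0.2892, 0.1971]
eef_rot: [-0.0, 0.002, 1.0, -0.001]
force: [-0.1, 0.8, -0.5]
gripper_width: 0.534
gripper_force: 31.2
A40 [0.4735 0.146  0.024 ] 0.0243 px [ 89. 154.] R 0.0401
B50 [0.5175 0.3035 0.024 ] 0.0245 px [297. 209.] R 0.038
C30 [0.631  0.2702 0.024 ] 0.0244 px [259. 328.] R 0.0211
F [0.5646 0.1208 0.024 ] 0.0243 px [ 80. 263.] R 0.0385
tool [0.5195 0.2893 0.1973] held top - TCP [-0.0017  0.0003 -0.0516] R 0.025
A40 [0.4742 0.1392 0.024 ] 0.0228 px [236. 196.] R 0.034
B50 [0.5176 0.297  0.024 ] 0.0226 px [225. 155.] R 0.033
C30 [0.6089 0.2711 0.024 ] 0.0228 px [260. 150.] R 0.0328
F [0.5656 0.114  0.024 ] 0.023 px [273. 190.] R 0.0338
```

View pics/w4.png

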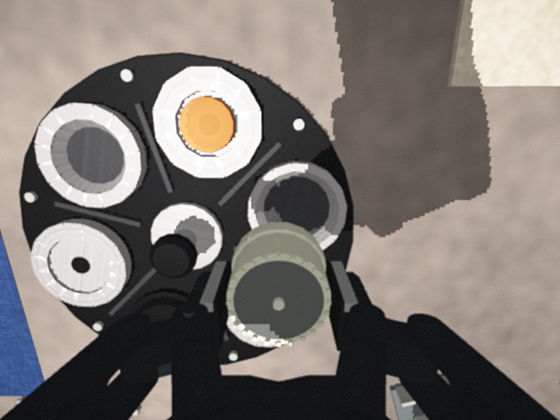

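Averaging three views gives A (.475, .1437), B (.5186, .3017), C (.611, .2757) and F (.5665, .1175). Lowering cup_50 into B.

```bash
python3 -m crank '[[0,0.006,0.03,0,0,0],[0,0.0125,0.06,0,0,0],[0,0.0125,0.075,0,0,0],[0,0.0125,0.075,0,0,0]]'
python3 -c "
from m3 import *
f=grab('side');p=cloud(f);c=f['color'].astype(int)
rings(f)
m=(p[...,2]>.06)&(p[...,2]<.085)&(c.min(2)>60)&(np.hypot(p[...,0]-.519,p[...,1]-.302)<.035)
print('held pts',m.sum(),p[m][:,:2].mean(0),p[m][:,:2].min(0),p[m][:,:2].max(0))"
python3 -m crank '[[0,0,0.008,0,0,0],[0,0,0.016,0,0,0],[0,0,0.0185,0,0,0],[0,0,0.0185,0,0,0]]'
```

```text
time_s: 6.9
tool_pos: [0.5184, 0.3024, 0.1204]
eef_rot: [-0.002, 0.001, 1.0, -0.001]
force: [-0.1, 0.3, -0.4]
gripper_width: 0.539
gripper_force: 31.2
A40 [0.4744 0.1388 0.024 ] 0.023 px [236. 196.] R 0.0341
B50 [0.5175 0.2972 0.024 ] 0.0232 px [225. 155.] R 0.0321
C30 [0.609  0.2716 0.024 ] 0.0226 px [260. 150.] R 0.0326
F [0.5654 0.114  0.024 ] 0.0229 px [273. 190.] R 0.0338
held pts 97 [0.50786965 0.29620705] [0.49607959 0.26968758] [0.54002895 0.32714432]
time_s: 7.35
tool_pos: [0.519, 0.3038, 0.1037]
eef_rot: [-0.0, 0.0, 1.0, -0.0]
force: [0.1, 0.1, -0.0]
gripper_width: 0.542
gripper_force: 31.2
```

```bash
python3 -m crank '[[0,-0.001,0.001,0,0,0],[0,-0.001,0.001,0,0,0],[0,-0.001,0.001,0,0,0],[0,-0.001,0.001,0,0,0],[0,-0.001,0.001,0,0,0]]' 1.0
python3 -m crank '[[0,0,-0.03,0,0,0],[0,0,-0.075,0,0,0],[0,0,-0.12,0,0,0],[0,0,-0.12,0,0,0],[0,0,-0.12,0,0,0]]'
python3 -c "
from m3 import *
f=grab('wrist','w5.png');held(f,.21)
rings(f)
p=cloud(f);m=np.hypot(p[...,0]-.519,p[...,1]-.302)<.015;print('z',np.median(p[...,2][m]))"
```

```text
time_s: 7.85
tool_pos: [0.5192, 0.3029, 0.103]
eef_rot: [0.0, 0.0, 1.0, 0.0]
force: [0.3, 1.3, -0.4]
gripper_width: 0.996
gripper_force: 0.0
time_s: 8.35
tool_pos: [0.5194, 0.3032, 0.2241]
eef_rot: [0.001, 0.0, 1.0, 0.001]
force: [0.1, -0.2, -1.5]
gripper_width: 1.002
gripper_force: 0.0
tool [0.5188 0.3029 0.2229] held top - TCP [ 1.000e-04  7.000e-04 -1.719e-01] R 0.0232
A40 [0.4736 0.1461 0.024 ] 0.0243 px [ 90. 149.] R 0.0404
B50 [0.5177 0.3034 0.024 ] 0.0245 px [279. 200.] R 0.0383
C30 [0.6085 0.2784 0.024 ] 0.0244 px [253. 290.] R 0.0375
F [0.5648 0.1208 0.024 ] 0.0242 px [ 81. 249.] R 0.0387
z 0.2314917519702867
```

View pics/w5.png

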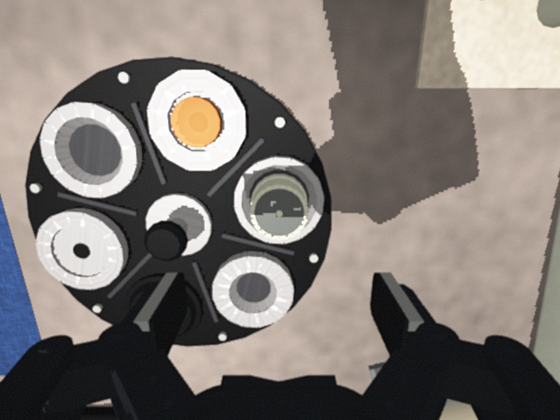

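Cup_50 is seated: its top is at z .051, and it sits at (.5189,.3036) against a bore centre of (.5177,.3034). Next is cup_40.

```bash
python3 -m crank '[[-0.005,-0.049,0,0,0,0],[-0.01,-0.098,0,0,0,0],[-0.015,-0.147,0,0,0,0],[-0.02,-0.196,0,0,0,0],[-0.025,-0.245,0,0,0,0]]'
python3 -m crank '[[-0.006,-0.045,0.02,0,0,0],[-0.012,-0.09,0.04,0,0,0],[-0.018,-0.135,0.06,0,0,0],[-0.024,-0.18,0.08,0,0,0],[-0.024,-0.183,0.084,0,0,0]]'
python3 -m crank '[[0,0,0,0,0,0],[0,0,0,0,0,0]]'
python3 -c "
from m3 import *
items(grab('wrist'));s=manip.get_state();print(s['tool_pos'].round(4),s['eef_rot'].round(4))"
```

```text
time_s: 8.9
tool_pos: [0.5431, 0.056, 0.2214]
eef_rot: [-0.001, 0.0, 1.0, -0.0]
force: [1.1, 0.7, -0.3]
gripper_width: 1.0
gripper_force: 0.0
time_s: 9.4
tool_pos: [0.5656, -0.1326, 0.1354]
eef_rot: [-0.003, 0.005, 1.0, -0.002]
force: [0.4, 0.7, -0.1]
gripper_width: 0.999
gripper_force: 0.0
time_s: 9.6
tool_pos: [0.5674, -0.1238, 0.1381]
eef_rot: [-0.001, -0.0, 1.0, 0.001]
force: [-0.1, 0.4, 0.3]
gripper_width: 1.001
gripper_force: 0.0
cup30 [ 0.4636 -0.2642  0.0306] px [ 0. 57.] R 0.0021
cup40 [ 0.5677 -0.1242  0.0371] px [278. 250.] R 0.0181
cup50 unseen
pellet [ 0.4461 -0.0564  0.0129] px [404.  26.] R 0.0213
weight [ 0.5466 -0.2146  0.0401] px [116. 218.] R 0.0094
[ 0.5677 -0.1233  0.1387] [-4.e-04 -7.e-04  1.e+00  6.e-04]
```

```bash
python3 -m crank '[[0,0,0.02,0,0,0],[0,-0.001,0.04,0,0,0],[0,-0.001,0.051,0,0,0],[0,-0.001,0.051,0,0,0],[0,-0.001,0.051,0,0,0]]'
python3 -m crank '[[0,0,0,0,0,0],[0,0,0,0,0,0],[0,0,0,0,0,0],[0,0,0,0,0,0],[0,0,0,0,0,0]]' 0.0 30
python3 -m crank '[[0,0,-0.04,0,0,0],[0,0,-0.085,0,0,0],[0.02,0.04,-0.1,0,0,0],[0.035,0.085,-0.1,0,0,0],[0.05,0.13,-0.1,0,0,0]]'
python3 -m crank '[[0.015,0.045,0,0,0,0],[0.03,0.09,0,0,0,0],[0.043,0.13,0,0,0,0],[0.043,0.14,0,0,0,0],[0.043,0.14,0,0,0,0]]'
python3 -m crank '[[0,0,0,0,0,0],[0,0,0,0,0,0]]'
python3 -c "
from m3 import *
f=grab('wrist');rings(f);held(f,.087)"
```

```text
time_s: 10.15
tool_pos: [0.5681, -0.1255, 0.0884]
eef_rot: [0.0, -0.0, 1.0, 0.0]
force: [0.2, 0.3, -0.0]
gripper_width: 1.0
gripper_force: 0.0
time_s: 10.65
tool_pos: [0.568, -0.1262, 0.0885]
eef_rot: [0.0, 0.0, 1.0, 0.0]
force: [-0.9, 0.8, 5.1]
gripper_width: 0.42
gripper_force: 29.5
time_s: 11.15
tool_pos: [0.5174, 0.0048, 0.1889]
eef_rot: [0.001, 0.001, 1.0, 0.0]
force: [1.1, 1.3, -0.3]
gripper_width: 0.419
gripper_force: 30.3
time_s: 11.65
tool_pos: [0.4748, 0.1458, 0.188]
eef_rot: [0.0, -0.002, 1.0, 0.0]
force: [0.2, -0.4, -0.7]
gripper_width: 0.422
gripper_force: 30.3
time_s: 11.85
tool_pos: [0.4755, 0.142, 0.1879]
eef_rot: [0.0, 0.002, 1.0, -0.0]
force: [0.6, -1.2, -0.2]
gripper_width: 0.416
gripper_force: 30.3
A40 [0.4735 0.1448 0.024 ] 0.0246 px [283. 213.] R 0.038
B50 [0.517  0.3025 0.024 ] 0.0244 px [477. 263.] R 0.0379
C30 [0.6038 0.2898 0.024 ] 0.0245 px [444. 350.] R 0.0286
F [0.5828 0.1227 0.024 ] 0.0246 px [257. 331.] R 0.0252
tool [0.4755 0.142  0.1879] held top - TCP [-0.0017 -0.0001 -0.0514] R 0.0216
```

```bash
python3 -m crank '[[0.001,0.002,0.03,0,0,0],[0.001,0.002,0.06,0,0,0],[0.001,0.002,0.075,0,0,0],[0.001,0.002,0.085,0,0,0],[0.001,0.002,0.085,0,0,0]]'
python3 -m crank '[[0,0,0,0,0,0],[0,0,0,0,0,0]]'
python3 -m crank '[[0,0,0,0,0,0],[0,0,0,0,0,0],[0,0,0,0,0,0],[0,0,0,0,0,0],[0,0,0,0,0,0]]' 1.0
python3 -m crank '[[0,0,-0.03,0,0,0],[0,0,-0.075,0,0,0],[0,0,-0.12,0,0,0],[0,0,-0.12,0,0,0],[0,0,-0.12,0,0,0]]'
python3 -c "
from m3 import *
f=grab('wrist');held(f,.21);rings(f)"
```

```text
time_s: 12.4
tool_pos: [0.4741, 0.1447, 0.1021]
eef_rot: [-0.001, 0.001, 1.0, -0.0]
force: [-0.5, 0.4, -0.2]
gripper_width: 0.422
gripper_force: 32.3
time_s: 12.6
tool_pos: [0.4744, 0.1457, 0.1034]
eef_rot: [0.0, 0.001, 1.0, 0.0]
force: [-0.4, 0.5, 0.4]
gripper_width: 0.419
gripper_force: 32.3
time_s: 13.1
tool_pos: [0.474, 0.146, 0.1029]
eef_rot: [0.0, 0.0, 1.0, 0.0]
force: [0.5, -0.9, 0.3]
gripper_width: 1.003
gripper_force: 0.0
time_s: 13.6
tool_pos: [0.4742, 0.1462, 0.2238]
eef_rot: [0.001, 0.0, 1.0, 0.001]
force: [-0.3, -0.5, 0.3]
gripper_width: 1.001
gripper_force: 0.0
tool [0.4737 0.146  0.2227] held top - TCP [ 0.0003 -0.0003 -0.1717] R 0.0183
A40 [0.4737 0.1449 0.024 ] 0.0245 px [277. 201.] R 0.0384
B50 [0.5166 0.3018 0.024 ] 0.0244 px [448. 245.] R 0.0389
C30 [0.6082 0.2772 0.024 ] 0.0246 px [408. 329.] R 0.0371
F [0.5647 0.1196 0.024 ] 0.0245 px [251. 291.] R 0.0375
```

Cup_40 is seated too (top at z .051, centred within 1.5 mm). Next is cup_30.

```bash
python3 -m crank '[[0,-0.05,0,0,0,0],[0,-0.1,0,0,0,0],[0,-0.15,0,0,0,0],[0,-0.2,0,0,0,0],[0.003,-0.248,0,0,0,0]]'
python3 -m crank '[[0.002,-0.045,0.02,0,0,0],[0.005,-0.09,0.04,0,0,0],[0.008,-0.135,0.06,0,0,0],[0.01,-0.177,0.084,0,0,0],[0.01,-0.177,0.084,0,0,0]]'
python3 -m crank '[[0,0,0,0,0,0],[0,0,0,0,0,0]]'
python3 -c "
from m3 import *
items(grab('wrist'));s=manip.get_state();print(s['tool_pos'].round(4),s['eef_rot'].round(4))"
```

```text
time_s: 14.15
tool_pos: [0.47, -0.104, 0.2214]
eef_rot: [-0.001, 0.0, 1.0, 0.0]
force: [2.1, -0.8, -1.1]
gripper_width: 0.998
gripper_force: 0.0
time_s: 14.65
tool_pos: [0.457, -0.2848, 0.1347]
eef_rot: [-0.003, 0.005, 1.0, -0.0]
force: [-0.6, 0.8, 0.3]
gripper_width: 0.999
gripper_force: 0.0
time_s: 14.85
tool_pos: [0.4605, -0.2778, 0.1381]
eef_rot: [-0.001, -0.0, 1.0, 0.001]
force: [-0.7, 1.0, 0.2]
gripper_width: 1.001
gripper_force: 0.0
cup30 [ 0.4595 -0.2774  0.0372] px [280. 249.] R 0.0134
cup40 unseen
cup50 unseen
pellet unseen
weight [ 0.5442 -0.2183  0.04  ] px [369. 368.] R 0.0088
[ 0.4609 -0.2775  0.1386] [-3.e-04 -5.e-04  1.e+00  5.e-04]
```

```bash
python3 -m crank '[[0,0,0.02,0,0,0],[0.0005,-0.001,0.04,0,0,0],[0.0005,-0.001,0.051,0,0,0],[0.0005,-0.001,0.051,0,0,0],[0.0005,-0.001,0.051,0,0,0]]'
python3 -m crank '[[0,0,0,0,0,0],[0,0,0,0,0,0],[0,0,0,0,0,0],[0,0,0,0,0,0],[0,0,0,0,0,0],[0,0,0,0,0,0]]' 0.0 30 || python3 -m crank '[[0,0,0,0,0,0],[0,0,0,0,0,0],[0,0,0,0,0,0],[0,0,0,0,0,0],[0,0,0,0,0,0]]' 0.0 30
python3 -m crank '[[0,0,-0.04,0,0,0],[0,0,-0.085,0,0,0],[-0.01,0.045,-0.1,0,0,0],[-0.022,0.092,-0.1,0,0,0],[-0.034,0.139,-0.1,0,0,0]]'
```

```text
time_s: 15.4
tool_pos: [0.4605, -0.2796, 0.0884]
eef_rot: [0.0, -0.0, 1.0, 0.0]
force: [0.1, -0.2, 0.6]
gripper_width: 0.999
gripper_force: 0.0
time_s: 15.9
tool_pos: [0.4603, -0.2801, 0.0883]
eef_rot: [0.0, 0.0, 1.0, -0.0]
force: [-0.7, 2.0, 5.2]
gripper_width: 0.301
gripper_force: 29.2
time_s: 16.4
tool_pos: [0.4947, -0.14, 0.1889]
eef_rot: [0.001, 0.001, 1.0, -0.0]
force: [1.3, -0.2, -1.2]
gripper_width: 0.299
gripper_force: 29.8Traceback (most recent call last):
ValueError: 1 to 5 rows of numbers within range
```

```bash
python3 -m crank '[[-0.013,0.048,0,0,0,0],[-0.026,0.096,0,0,0,0],[-0.039,0.144,0,0,0,0],[-0.052,0.192,0,0,0,0],[-0.065,0.24,0,0,0,0]]'
python3 -m crank '[[-0.013,0.048,0,0,0,0],[-0.026,0.096,0,0,0,0],[-0.039,0.144,0,0,0,0],[-0.049,0.177,0,0,0,0],[-0.049,0.177,0,0,0,0]]'
python3 -m crank '[[0,0,0,0,0,0],[0,0,0,0,0,0]]'
python3 -c "
from m3 import *
f=grab('wrist');rings(f);held(f,.087)"
```

```text
time_s: 16.9
tool_pos: [0.5596, 0.1009, 0.188]
eef_rot: [0.0, 0.0, 1.0, -0.0]
force: [0.7, -0.5, -0.4]
gripper_width: 0.301
gripper_force: 29.8
time_s: 17.4
tool_pos: [0.608, 0.2829, 0.1871]
eef_rot: [-0.0, -0.003, 1.0, 0.002]
force: [0.1, 0.0, -0.8]
gripper_width: 0.304
gripper_force: 29.8
time_s: 17.6
tool_pos: [0.6085, 0.274, 0.1878]
eef_rot: [-0.0, 0.001, 1.0, -0.001]
force: [0.8, -1.0, -0.2]
gripper_width: 0.3
gripper_force: 29.8
A40 [0.4749 0.1458 0.024 ] 0.0242 px [79. 19.] R 0.0431
B50 [0.5175 0.3035 0.024 ] 0.0245 px [322.  89.] R 0.0406
C30 [0.6089 0.2781 0.024 ] 0.0245 px [284. 216.] R 0.038
F [0.565  0.1205 0.024 ] 0.0243 px [ 69. 159.] R 0.0402
tool [0.6086 0.2738 0.188 ] held top - TCP [-0.0031 -0.0013 -0.0515] R 0.0175
```

```bash
python3 -m crank '[[-0.0005,0.0025,0.03,0,0,0],[-0.0005,0.0025,0.06,0,0,0],[-0.0005,0.0025,0.075,0,0,0],[-0.0005,0.0025,0.085,0,0,0],[-0.0005,0.0025,0.085,0,0,0]]'
python3 -m crank '[[0,0,0,0,0,0],[0,0,0,0,0,0]]'
python3 -m crank '[[0,0,0,0,0,0],[0,0,0,0,0,0],[0,0,0,0,0,0],[0,0,0,0,0,0],[0,0,0,0,0,0]]' 1.0
python3 -m crank '[[0,0,-0.03,0,0,0],[0,0,-0.075,0,0,0],[0,0,-0.12,0,0,0],[0,0,-0.12,0,0,0],[0,0,-0.12,0,0,0]]'
python3 -c "
from m3 import *
f=grab('wrist');held(f,.21);rings(f)"
```

```text
time_s: 18.15
tool_pos: [0.6094, 0.2771, 0.1027]
eef_rot: [-0.0, 0.001, 1.0, -0.0]
force: [-1.1, -0.2, 0.4]
gripper_width: 0.301
gripper_force: 31.0
time_s: 18.35
tool_pos: [0.6096, 0.2783, 0.1037]
eef_rot: [0.001, 0.001, 1.0, 0.0]
force: [-0.0, 0.5, -0.8]
gripper_width: 0.301
gripper_force: 31.0
time_s: 18.85
tool_pos: [0.6091, 0.2783, 0.1029]
eef_rot: [-0.0, 0.0, 1.0, -0.0]
force: [-0.3, 0.6, 0.3]
gripper_width: 1.001
gripper_force: 0.0
time_s: 19.35
tool_pos: [0.6094, 0.2785, 0.2241]
eef_rot: [0.001, 0.0, 1.0, 0.001]
force: [0.1, 0.8, -0.2]
gripper_width: 1.002
gripper_force: 0.0
tool [0.6087 0.2783 0.2226] held top - TCP [-0.      0.0002 -0.1715] R 0.0135
A40 [0.4746 0.1459 0.024 ] 0.0242 px [100.  28.] R 0.0429
B50 [0.5178 0.3036 0.024 ] 0.0245 px [310.  90.] R 0.0406
C30 [0.6092 0.2781 0.024 ] 0.0245 px [278. 201.] R 0.0386
F [0.5652 0.1205 0.024 ] 0.0243 px [ 89. 151.] R 0.0403
```

Cup_30 is seated (top at z .051, centred). Now the pellet.

```bash
python3 -m crank '[[0.022,-0.044,0,0,0,0],[0.044,-0.088,0,0,0,0],[0.066,-0.132,0,0,0,0],[0.088,-0.176,0,0,0,0],[0.11,-0.22,0,0,0,0]]'
python3 -m crank '[[0.02,-0.035,0.025,0,0,0],[0.035,-0.07,0.05,0,0,0],[0.05,-0.1,0.075,0,0,0],[0.053,-0.114,0.1,0,0,0],[0.053,-0.114,0.1,0,0,0]]'
python3 -m crank '[[0,0,0,0,0,0],[0,0,0,0,0,0]]'
python3 -c "
from m3 import *
items(grab('wrist'));s=manip.get_state();print(s['tool_pos'].round(4),s['eef_rot'].round(4))"
```

```text
time_s: 19.9
tool_pos: [0.4969, 0.0568, 0.2215]
eef_rot: [-0.001, 0.0, 1.0, -0.0]
force: [1.8, -0.6, 0.3]
gripper_width: 1.007
gripper_force: 0.0
time_s: 20.4
tool_pos: [0.4429, -0.0576, 0.1199]
eef_rot: [-0.004, 0.002, 1.0, -0.0]
force: [0.2, 0.4, 0.7]
gripper_width: 1.001
gripper_force: 0.0
time_s: 20.6
tool_pos: [0.4463, -0.0546, 0.1232]
eef_rot: [0.0, -0.0, 1.0, 0.0]
force: [0.1, 0.4, -0.2]
gripper_width: 0.999
gripper_force: 0.0
cup30 unseen
cup40 unseen
cup50 unseen
pellet [ 0.4436 -0.0554  0.0129] px [278. 239.] R 0.0193
weight unseen
[ 0.4465 -0.0545  0.1234] [ 5.e-04 -5.e-04  1.e+00  1.e-04]
```

```bash
python3 -m crank '[[0.0015,-0.001,0.02,0,0,0],[0.0015,-0.001,0.04,0,0,0],[0.0015,-0.001,0.047,0,0,0],[0.0015,-0.001,0.047,0,0,0],[0.0015,-0.001,0.047,0,0,0]]'
python3 -m crank '[[0,0,0,0,0,0],[0,0,0,0,0,0],[0,0,0,0,0,0],[0,0,0,0,0,0],[0,0,0,0,0,0]]' 0.0 30
python3 -c "
from h import *
f=grab('wrist','w6.png')"
```

```text
time_s: 21.15
tool_pos: [0.4447, -0.0562, 0.0765]
eef_rot: [0.0, 0.0, 1.0, 0.0]
force: [-0.2, -1.0, 0.9]
gripper_width: 1.001
gripper_force: 0.0
time_s: 21.65
tool_pos: [0.4445, -0.0565, 0.0765]
eef_rot: [0.0, 0.0, 1.0, 0.0]
force: [-0.9, -0.0, 9.5]
gripper_width: 0.445
gripper_force: 28.9
```

View pics/w6.png

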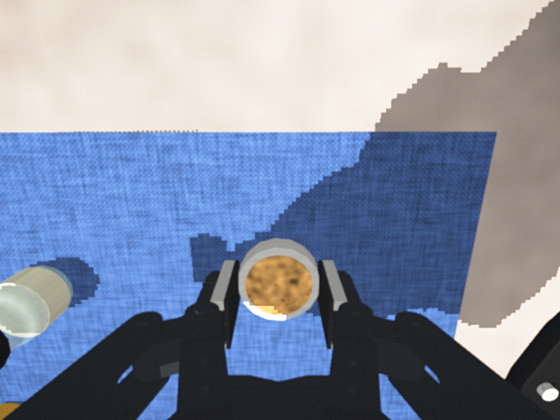

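The pellet is held level between the pads at (280,280). Carrying it to the flat insert.

```bash
python3 -m crank '[[0,0,-0.035,0,0,0],[0,0,-0.07,0,0,0],[-0.025,0.035,-0.085,0,0,0],[-0.053,0.075,-0.085,0,0,0],[-0.08,0.115,-0.085,0,0,0]]'
python3 -m crank '[[-0.025,0.035,0,0,0,0],[-0.041,0.062,0,0,0,0],[-0.041,0.062,0,0,0,0],[-0.041,0.062,0,0,0,0]]'
python3 -c "
from m3 import *
f=grab('wrist','w7.png');rings(f);print(manip.get_state()['tool_pos'].round(4),manip.get_state()['gripper_width'].round(3))
p=cloud(f);t=manip.get_state()['tool_pos'];c=f['color'].astype(int)
m=(np.hypot(p[...,0]-t[0],p[...,1]-t[1])<.03)&(abs(p[...,2]-(t[2]-.0635))<.008)&(c[...,0]>c[...,2]+30)
print('pellet face - TCP',m.sum(),[(np.percentile(p[...,i][m],[2,50,98])-t[i]).round(4) for i in range(3)])"
```

```text
time_s: 22.2
tool_pos: [0.5256, 0.0597, 0.1621]
eef_rot: [0.001, 0.001, 1.0, 0.0]
force: [1.2, -0.6, -1.0]
gripper_width: 0.445
gripper_force: 30.7
time_s: 22.6
tool_pos: [0.5651, 0.1208, 0.1605]
eef_rot: [-0.0, -0.0, 1.0, -0.0]
force: [0.0, -1.4, -1.4]
gripper_width: 0.447
gripper_force: 30.7
A40 [0.4733 0.1449 0.024 ] 0.0246 px [319.  85.] R 0.0406
B50 [0.5176 0.3014 0.024 ] 0.0242 px [559. 159.] R 0.0401
C30 [0.6082 0.2767 0.024 ] 0.0245 px [492. 283.] R 0.0377
F [0.5647 0.1195 0.024 ] 0.0246 px [277. 228.] R 0.0378Traceback (most recent call last):
  File "<string>", line 3, in <module>
    f=grab('wrist','w7.png');rings(f);print(manip.get_state()['tool_pos'].round(4),manip.get_state()['gripper_width'].round(3))
                                                                                   ^^^^^^^^^^^^^^^^^^^^^^^^^^^^^^^^^^^^^^^^
AttributeError: 'float' object has no attribute 'round'
```

```bash
python3 -m crank '[[0,-0.001,0.03,0,0,0],[0,-0.001,0.05,0,0,0],[0,-0.001,0.062,0,0,0],[0,-0.001,0.062,0,0,0],[0,-0.001,0.062,0,0,0]]'
python3 -m crank '[[0,0,0.0005,0,0,0],[0,0,0.001,0,0,0]]'
```

```text
time_s: 23.15
tool_pos: [0.5655, 0.1186, 0.0994]
eef_rot: [0.0, 0.001, 1.0, -0.0]
force: [0.4, -0.1, -0.3]
gripper_width: 0.445
gripper_force: 34.4
time_s: 23.35
tool_pos: [0.5658, 0.1193, 0.0987]
eef_rot: [0.001, 0.0, 1.0, 0.0]
force: [0.2, 0.2, -0.9]
gripper_width: 0.448
gripper_force: 34.4
```

```bash
python3 -m crank '[[0,0,0.001,0,0,0],[0,0,0.001,0,0,0]]'
python3 -m crank '[[0,0,0,0,0,0],[0,0,0,0,0,0],[0,0,0,0,0,0],[0,0,0,0,0,0],[0,0,0,0,0,0]]' 1.0
python3 -m crank '[[0,0,-0.03,0,0,0],[0,0,-0.075,0,0,0],[0,0,-0.12,0,0,0],[0,0,-0.12,0,0,0],[0,0,-0.12,0,0,0]]'
cat >> m3.py <<'E'
def tan(f):
    p=cloud(f);c=f['color'].astype(int)
    m=(np.hypot(p[...,0]-.565,p[...,1]-.119)<.035)&(p[...,2]>.02)&(p[...,2]<.05)&(c[...,0]>c[...,2]+25)
    e=cv2.fitEllipse(cv2.convexHull(cv2.findNonZero(m.astype(np.uint8))))
    q=p[m];n=np.linalg.svd(q-q.mean(0))[2][2];print('pellet face',onz(f,*e[0],np.median(q[:,2])).round(4),'tilt',np.arccos(abs(n[2])).round(3))
E
python3 -c "
from m3 import *
f=grab('wrist','w8.png');rings(f);tan(f);print(manip.get_state()['tool_pos'].round(4))"
```

```text
time_s: 23.55
tool_pos: [0.5655, 0.1195, 0.097]
eef_rot: [0.0, 0.0, 1.0, 0.0]
force: [-0.3, 0.8, -1.0]
gripper_width: 0.446
gripper_force: 34.4
time_s: 24.05
tool_pos: [0.5655, 0.1193, 0.0969]
eef_rot: [0.0, 0.0, 1.0, -0.0]
force: [0.7, 0.4, 0.2]
gripper_width: 0.999
gripper_force: 0.0
time_s: 24.55
tool_pos: [0.5658, 0.1195, 0.2181]
eef_rot: [0.001, 0.0, 1.0, 0.0]
force: [0.2, 0.3, -0.4]
gripper_width: 1.002
gripper_force: 0.0
A40 [0.4738 0.145  0.024 ] 0.0246 px [312.  89.] R 0.0406
B50 [0.5176 0.3023 0.024 ] 0.0244 px [503. 146.] R 0.04
C30 [0.6086 0.277  0.024 ] 0.0246 px [453. 248.] R 0.0382
F [0.5655 0.1196 0.024 ] 0.0245 px [279. 203.] R 0.038
pellet face [0.5661 0.1191 0.0341] tilt 0.005
[0.5652 0.1195 0.2168]
```

View pics/w8.png

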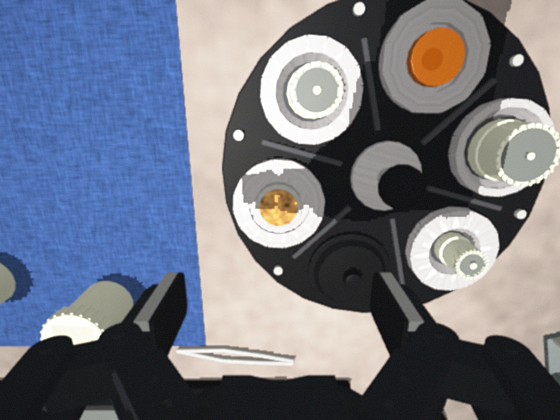

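The pellet lies flat and centred in the flat insert at (279,205). Three cups are seated and the monitor is undisturbed. Last is the weight.

```bash
python3 -m crank '[[0.002,-0.049,0,0,0,0],[0.005,-0.098,0,0,0,0],[0.008,-0.147,0,0,0,0],[0.011,-0.195,0,0,0,0],[0.014,-0.24,0.02,0,0,0]]' 0.8
python3 -m crank '[[0.002,-0.04,0.025,0,0,0],[0.004,-0.08,0.05,0,0,0],[0.005,-0.097,0.067,0,0,0],[0.005,-0.097,0.067,0,0,0],[0.005,-0.097,0.067,0,0,0]]'
python3 -c "
from m3 import *
items(grab('wrist'));s=manip.get_state();print(s['tool_pos'].round(4),s['eef_rot'].round(4))"
```

```text
time_s: 25.1
tool_pos: [0.5514, -0.123, 0.1971]
eef_rot: [0.001, 0.001, 1.0, -0.0]
force: [1.5, -1.1, -0.4]
gripper_width: 0.798
gripper_force: 0.0
time_s: 25.6
tool_pos: [0.5454, -0.2172, 0.1286]
eef_rot: [-0.001, 0.001, 1.0, 0.001]
force: [0.6, 0.1, 0.3]
gripper_width: 0.802
gripper_force: 0.0
cup30 unseen
cup40 unseen
cup50 unseen
pellet unseen
weight [ 0.546  -0.2166  0.0403] px [280. 261.] R 0.009
[ 0.5461 -0.2164  0.1293] [-6.e-04 -0.e+00  1.e+00  6.e-04]
```

```bash
python3 -m crank '[[0,0,0.02,0,0,0],[0,-0.001,0.04,0,0,0],[0,-0.001,0.051,0,0,0],[0,-0.001,0.051,0,0,0],[0,-0.001,0.051,0,0,0]]'
python3 -m crank '[[0,0,0,0,0,0],[0,0,0,0,0,0],[0,0,0,0,0,0],[0,0,0,0,0,0],[0,0,0,0,0,0]]' 0.0 40
python3 -m crank '[[0,0,-0.04,0,0,0],[0,0,-0.08,0,0,0],[-0.002,0.045,-0.1,0,0,0],[-0.004,0.094,-0.1,0,0,0],[-0.006,0.143,-0.1,0,0,0]]'
python3 -m crank '[[-0.003,0.049,0,0,0,0],[-0.006,0.098,0,0,0,0],[-0.009,0.147,0,0,0,0],[-0.012,0.19,0,0,0,0],[-0.013,0.193,0,0,0,0]]'
python3 -m crank '[[0,0,0,0,0,0],[0,0,0,0,0,0],[0,0,0,0,0,0]]'
python3 -c "
from m3 import *
f=grab('wrist','w9.png');rings(f);print(manip.get_state()['tool_pos'].round(4))"
```

```text
time_s: 26.15
tool_pos: [0.5467, -0.218, 0.0795]
eef_rot: [0.0, -0.0, 1.0, 0.0]
force: [0.0, 0.7, 0.6]
gripper_width: 0.799
gripper_force: 0.0
time_s: 26.65
tool_pos: [0.5466, -0.2185, 0.0799]
eef_rot: [0.001, 0.0, 1.0, 0.0]
force: [-0.6, 1.5, 7.0]
gripper_width: 0.378
gripper_force: 39.0
time_s: 27.15
tool_pos: [0.5525, -0.0745, 0.1801]
eef_rot: [0.001, 0.001, 1.0, 0.0]
force: [1.3, 0.5, -2.9]
gripper_width: 0.379
gripper_force: 40.8
time_s: 27.65
tool_pos: [0.565, 0.1253, 0.1787]
eef_rot: [-0.0, -0.004, 1.0, 0.002]
force: [0.8, 0.5, -2.7]
gripper_width: 0.374
gripper_force: 40.8
time_s: 27.95
tool_pos: [0.5655, 0.1154, 0.179]
eef_rot: [-0.0, 0.002, 1.0, -0.0]
force: [-0.1, -0.9, -1.8]
gripper_width: 0.378
gripper_force: 40.8
A40 [0.4735 0.145  0.024 ] 0.0246 px [324.  87.] R 0.0405
B50 [0.5176 0.302  0.024 ] 0.0243 px [546. 153.] R 0.0403
C30 [0.6084 0.2769 0.024 ] 0.0245 px [484. 270.] R 0.0379
F [0.5652 0.1194 0.024 ] 0.0246 px [284. 219.] R 0.0374
[0.5655 0.1155 0.1791]
```

View pics/w9.png

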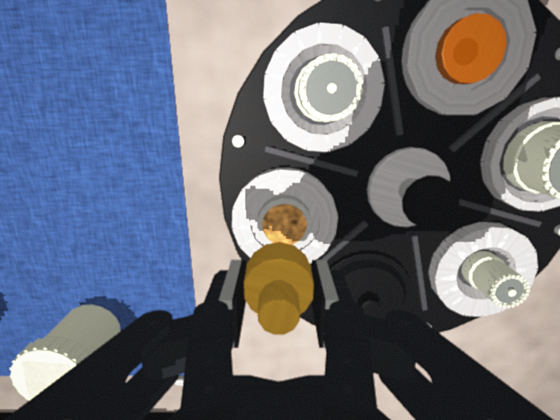

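The weight is held upright at (279,285), with the pellet just beyond it at (285,222). Lowering it onto the pellet.

```bash
python3 -m crank '[[0,0.003,0.03,0,0,0],[0,0.003,0.055,0,0,0],[0,0.003,0.063,0,0,0],[0,0.003,0.065,0,0,0],[0,0.003,0.065,0,0,0]]'
python3 -m crank '[[0,0,0.001,0,0,0],[0,0,0.001,0,0,0],[0,0,0.001,0,0,0]]'
```

```text
time_s: 28.5
tool_pos: [0.5659, 0.1198, 0.1144]
eef_rot: [0.0, 0.001, 1.0, -0.0]
force: [0.2, 0.7, -2.2]
gripper_width: 0.378
gripper_force: 40.8
time_s: 28.8
tool_pos: [0.5658, 0.1204, 0.1135]
eef_rot: [0.001, 0.0, 1.0, 0.0]
force: [0.0, -0.2, -1.6]
gripper_width: 0.376
gripper_force: 40.8
```

```bash
python3 -m crank '[[0,-0.0008,0.001,0,0,0],[0,-0.0008,0.001,0,0,0],[0,-0.0008,0.001,0,0,0]]'
python3 -m crank '[[0,0,0,0,0,0],[0,0,0,0,0,0],[0,0,0,0,0,0],[0,0,0,0,0,0],[0,0,0,0,0,0]]' 1.0
python3 -m crank '[[0,0,-0.03,0,0,0],[0,0,-0.075,0,0,0],[0,0,-0.12,0,0,0],[0.04,0.02,-0.12,0,0,0],[0.04,0.02,-0.12,0,0,0]]'
python3 -m crank '[[0,0,0,0,0,0],[0,0,0,0,0,0],[0,0,0,0,0,0]]'
python3 - <<'E'
from m3 import *
g=grab('wrist','w10.png');rings(g);grab('scene','s10.png')
p=cloud(g)
for k,(x,y,lo,hi) in {'weight':(.5655,.1195,.068,.08),'c50':(.518,.3025,.046,.06),'c40':(.474,.1455,.046,.06),'c30':(.609,.278,.046,.06)}.items():
    m=(np.hypot(p[...,0]-x,p[...,1]-y)<.03)&(p[...,2]>lo)&(p[...,2]<hi)
    z=np.median(p[...,2][m]);e=cv2.fitEllipse(cv2.convexHull(cv2.findNonZero(m.astype(np.uint8))));print(k,onz(g,*e[0],z).round(4))
E
```

```text
time_s: 29.1
tool_pos: [0.5657, 0.1201, 0.1129]
eef_rot: [0.001, 0.0, 1.0, 0.001]
force: [-1.8, 1.3, 8.0]
gripper_width: 0.378
gripper_force: 41.9
time_s: 29.6
tool_pos: [0.5654, 0.1195, 0.1118]
eef_rot: [-0.0, 0.0, 1.0, -0.0]
force: [-0.1, 0.5, 0.2]
gripper_width: 0.999
gripper_force: 0.0
time_s: 30.1
tool_pos: [0.5219, 0.142, 0.2327]
eef_rot: [-0.001, -0.001, 1.0, 0.001]
force: [-0.9, 0.2, 0.5]
gripper_width: 0.998
gripper_force: 0.0
time_s: 30.4
tool_pos: [0.526, 0.139, 0.2314]
eef_rot: [-0.0, 0.001, 1.0, -0.0]
force: [0.4, -0.4, -0.0]
gripper_width: 0.995
gripper_force: 0.0
A40 [0.4741 0.145  0.024 ] 0.0245 px [286. 141.] R 0.0396
B50 [0.5176 0.3026 0.024 ] 0.0245 px [462. 190.] R 0.039
C30 [0.6082 0.2774 0.024 ] 0.0245 px [420. 280.] R 0.0371
F [0.5653 0.1197 0.024 ] 0.0245 px [258. 240.] R 0.0376
weight [0.5654 0.12   0.0733]
c50 [0.5194 0.3023 0.0512]
c40 [0.475  0.1456 0.0511]
c30 [0.6083 0.2774 0.0514]
```

View pics/w10.png

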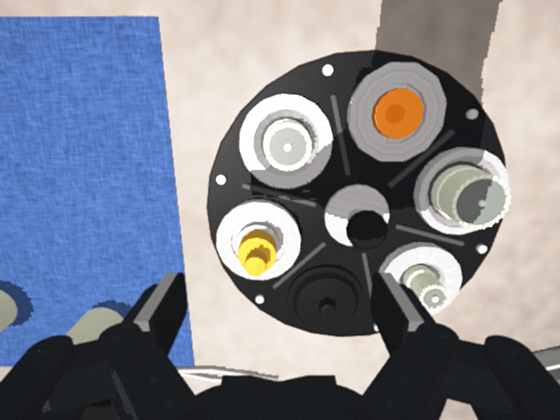

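View pics/s10.png

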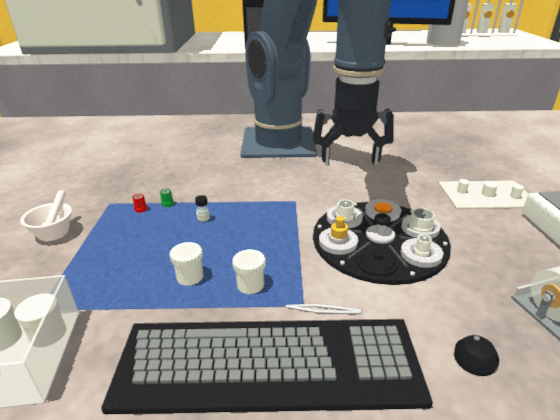

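Both views show all three cups seated at z .051, within about 2 mm of their bore centres. The weight stands on the pellet with its top at .073 and the monitor is untouched, so I'm handing in.

```bash
python3 -c "
from h import *
print(manip.finish_job())"
```

```text
the job is handed in; nothing more can be done
None
```

The tray is loaded and the job is handed in at about 30 s of the 122 s allowed. By my last camera measurements the three cups are seated, the pellet lies flat with the weight centred on it, and the monitor disc was not touched. The hand-in returned no verdict.

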